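# Seat a printing block in the carving jig and clamp it

## Robot

A 6-joint arm with a two-finger parallel gripper is mounted at the origin on the work surface. World frame = base frame: x ahead of the robot, y to its left, z up, the work surface at z = 0. Lengths are in m, angles in rad, forces in N, time in s.
With the tool pointing down it reaches from about 0.375 to 0.975 m from the base axis. Payload 3.8 kg.
Tool frame: the origin (TCP) lies on the centre line of the jaws, within the pads' length; the fingertips stand arm.finger_overhang ahead of it and the grasp point (between the pads) lies 8 mm behind it (arm.finger_overhang is the distance from the TCP to the fingertips, in m); z points along the fingers, y is the direction in which the jaws open and shut (so a half turn about z gives the same grasp; the last joint's range is limited). The gripper opens to 85 mm and grips with 20 to 120 N. Pads are 22 mm wide; open, the fingers measure 114 mm over their backs; the gripper's body (76 mm by 85 mm) begins 54 mm behind the grasp point. The pads swing forward as they close: fully open they stand 13 mm farther back than shut.
Start: joints at [-1.178, 0.264, 1.604, -0, 1.274, -0.037], TCP at [0.281, -0.614, 0.242] pointing down, gripper open.
Joint ranges: [-2.63, 2.63], [-0.94, 2.18], [0.31, 2.57], [-1.31, 4.45], [0, 2.66], [-2.55, 2.55]. Speed limits (rad/s): [2.57, 2.57, 3.14, 3.14, 3.14, 3.14].

## Interface

Orientations are given as a unit quaternion [x, y, z, w].
In Python, from cell import telemetry, imaging, job, arm gives the robot as it stands. The module is installed in compiled form; this text tells all that it offers.
- The arm moves only by the tool arm_command, never from a script. Its argument "series" is a list of rows, each an object of numbers: "gripper": the opening in per cent of the stroke, from 0 (shut) to 100 (fully open); "x", "y", "z": the shift along the tool's x, y, z in m; "twist": the turn about the tool's z in degrees. In form: [{"gripper": .., "x": .., "y": .., "z": .., "twist": ..}, ...]. A call has 1 to 20 rows; each row is the pose to reach, as a shift and turn from the pose measured when the call began, along the tool's axes at that moment; what a row does not reach only later rows make up. A row lasts 1/8 s, in which the tool goes at most 62.5 mm and 10.7 degrees, less where a joint would pass 70% of its speed; a pose out of reach is approached as far as the arm can. A call with a gripper value outside its range is refused whole. The fingers move at their own pace and stop on an object; "force" is the grip in N (left out, the last holds). Time passes only in rows, so rows that repeat a pose let the fingers close. It gives the time, the measured TCP pose, the force and the opening at its end, in the units of the state.
- telemetry.read_state(): the state, without advancing time (a new reading comes with each control period).
- imaging.snapshot(name): name is "scene" or "top" or "wrist"; returns a dict with "color" (400x640x3 uint8, red, green, blue), "intrinsics" (3x3 intrinsics, pixels), "k1" (the pictures are not rectified: a ray, as slopes to the right and down, at radius r is drawn at 1 + k1 r^2 times it, then the intrinsics apply), "R" (3x3) and "t" (3): a world point X has camera coordinates R X + t; the wrist camera has in their place "hand_eye" (4x4, takes a point from camera to tool coordinates, whose origin is the TCP and whose axes are the flange's). Camera axes: x right, y down, z forward; pixel columns grow to the right and rows downward; lengths in m; the calibration is good to about 2 mm. A picture is of the moment at which its call begins: read the wrist's pose just before it. There is no depth.
- job.job_done(): hands the job in, once; it reports no verdict.
The state is a dict: "time_s": time; "joint_pos": joint angles; "qvel": joint speeds; "tau": joint torques, N m; "tool_pos": TCP position; "tool_rot": TCP orientation; "contact_force": force on the tool from outside, world axes, zero at the start; "moment": the same for the moment, N m; "grip_width": finger opening in m.
Only numpy, scipy, OpenCV 4.12 (cv2) and the standard library are available. Lean on these libraries where they do the work, as an engineer would, in place of code of your own. Each camera call takes 0.05 s, during which the arm holds its last target.

## Task

Take the round stamp out of the carving jig and stand it upright in the white tray. Then set the shorter rectangular printing block, carved face up, into the jig's nest and push it down, feeling that it has stopped dead on the seat and is fully home, and only then swing the hinged clamp all the way down over it and let go. Leave the longer block and the other things on the table where they are.

Things in the scene. Friction and masses are not known exactly. Their poses are not given: they have to be found in the camera images.
- jig: carving jig, a plywood board 240 x 130 x 15 mm fixed to the table, with the nest, its lifter pad and the hinged clamp on it; origin on the table under the nest's centre; x along the nest towards the clamp's hinge, z up
- nest (a point): centre of the nest's seat (its floor), 15 mm above the table, axes as the jig's. The nest is a pocket 124 (x) by 60 mm (y) with aluminium walls 16 mm high plus a sloped lead-in of 5 mm; each long wall has a gap 78 mm wide in its middle, so fingers may reach down beside a held block. A block fully home has its underside at this point's height.
- lifter (a joint): stiff black lifter pad, 70 x 36 mm, in the nest's floor; height in m: 0 = down, just below the seat; starts 8 to 14 mm up and holds what stands on it that far above the seat. No spring: it stays where left and yields to a push of about 8 N. So a block goes down against a steady 8 N and then stops hard on the seat (a push of 15 to 20 N moves it no more).
- clamp (a joint): hinge of the steel clamp arm, rad: 0 = closed, level over the block; starts at 1.6 to 1.9 (about upright, leaning away from the nest), limit 1.95. Stiff: stays where left; about 1.5 N at its cross bar moves it. Turns about the nest's y through clamp_pivot. At 0 its rubber foot, 26 mm across, is over the nest's middle, 0.5 mm above a block that is fully home.
- clamp_pivot (a point): point on the clamp's hinge axis, 100 mm from the nest's centre along the nest's x and 74 mm above the table; axes as the nest's
- clamp_bar (a point): middle of the clamp's cross bar, 16 mm round, 116 mm long, along the nest's y, at the free end of the 18 mm wide arm; can be pinched from above 30 mm to either side of the arm and turns in the grip. With a = clamp joint it lies (-205 cos a + 14 sin a, 0, 205 sin a + 14 cos a) mm from clamp_pivot in the nest's axes: about 275 mm above the table open, 88 mm closed
- block: the shorter rectangular printing block of pale wood, 120 long (x) x 56 wide (y) x 44 mm high, about 170 g, carved pattern on top; origin at the centre of its underside, z up. Either way round fits the nest.
- long_block: the longer printing block, 165 x 56 x 44 mm, alike but too long for the nest; origin at the centre of its underside. Leave alone.
- stamp: round wooden stamp standing in the nest on the lifter pad: foot 50 mm across and 22 mm high, a neck, and a round grip 28 mm across from 44 to 76 mm above its underside; about 90 g; origin at the centre of its underside, z up
- tray: white open tray, 150 x 150 mm outside, 28 mm high, walls and floor 5 mm, fixed; origin at the centre of its underside
- paint_bottle: blue paint bottle, 56 mm across, 150 mm high, standing; origin at the centre of its underside. Leave alone.
- bowl: clear bowl, 130 mm across, 60 mm high; origin at the centre of its underside. Leave alone.
- spatula: spatula, 200 mm long, lying on the table; origin under its middle. Leave alone.
- eraser_block: small wood block, 60 x 35 x 22 mm, lying near the robot; origin at the centre of its underside. Leave alone.
Mind the look-alikes: they are no part of the job. What is shaped like the block but purple or turquoise is not meant.

How it is judged:
On the way, in this order (a step that is already met when the one before it is completed fails the run):
1. the round stamp stands upright in the tray (x of stamp in the frame of tray between -0.06 and 0.06 m and y of stamp in the frame of tray between -0.06 and 0.06 m and z of stamp in the frame of tray below 0.02 m and angle between stamp's own z axis and vertical below 0.3 rad), for 0.2 s.
2. the shorter block is fully home on the seat while the clamp is still well open (over 1 rad) (horizontal distance between block and nest below 0.006 m and z of block in the frame of nest below 0.002 m and angle between block's own z axis and vertical below 0.04 rad and angle between the x axis of block and the x axis of nest, either way round below 0.1 rad and value of joint clamp above 1 rad), for 0.2 s.
3. the clamp is closed over the block (horizontal distance between block and nest below 0.006 m and z of block in the frame of nest below 0.002 m and angle between block's own z axis and vertical below 0.04 rad and angle between the x axis of block and the x axis of nest, either way round below 0.1 rad and value of joint clamp below 0.05 rad), for 0.2 s.
At the end, for the whole second after the job is handed in: The stamp stands in the tray (within 60 mm of its centre in the tray's x and y, tilted less than 0.3 rad); the shorter block lies in the nest within 6 mm of its centre, under 2 mm above the seat, level within 0.04 rad; the clamp reads under 0.05 rad; block and stamp are at rest (all of step 1 and all of step 3 and linear speed of each of block, stamp below 0.02 m/s); the robot touches nothing.
It fails at once if the longer block is pushed more than 30 mm (distance of long_block from where it was at the start of the episode above 0.03 m).
It fails at once if the paint bottle, bowl, spatula or small wood block is pushed more than 30 mm (distance of any of paint_bottle, bowl, spatula, eraser_block from where it was at the start of the episode above 0.03 m).
It also fails if it takes over 72 s, if anything falls off the work surface, if the arm or the gripper's body presses on something with over 40 N, if the wrist force passes 120 N, or if a joint passes its speed limit or range.

## Working session

There is one attempt and no reset: what is moved stays moved. The work goes in short steps, Python scripts to look and compute and a tool call to move; the robot and the scene stay as the last step left them, time stands still between calls to the robot, and variables do not carry over. Pictures are saved under pics/ and viewed, and the job is handed in when it is done.

Besides the shell and the picture viewer there is one more tool, called after "Emit:" by a JSON object that holds its "method" and its "body", one argument or row to a line. arm_command: Moves the arm, as the interface text tells. Its arguments: {"type":"object","properties":{"series":{"type":"array","items":{"type":"object","properties":{"gripper":{"type":"number"},"x":{"type":"number"},"y":{"type":"number"},"z":{"type":"number"},"twist":{"type":"number"}}}},"force":{"type":"number"}},"required":["series"]}

```bash
mkdir -p pics; python3 - <<'E'
from cell import telemetry, imaging, job, arm
import cv2,numpy as np
s=telemetry.read_state(); print(s); print(arm.finger_overhang)
for n in("scene","top","wrist"):
    d=imaging.snapshot(n); cv2.imwrite(f"pics/{n}0.png",d["color"][:,:,::-1]); np.savez(f"pics/{n}0.npz",**d)
    print(n,{k:np.round(v,4).tolist() for k,v in d.items() if k!="color"})
E
```

```text
{'time_s': 0.0, 'joint_pos': array([-1.17791795e+00,  2.64766205e-01,  1.60538604e+00,  2.06996760e-06,
        1.27367028e+00, -3.69116679e-02]), 'qvel': array([ 0.00161918, -0.00030767,  0.00038164,  0.00078787, -0.0015464 ,
        0.00168134]), 'tau': array([ 8.87639289e-04, -5.15105653e+01, -3.67314041e+01,  2.18367268e-04,
        1.28442337e-02,  1.63956247e-05]), 'tool_pos': array([ 0.28098158, -0.61296526,  0.24094668]), 'tool_rot': array([ 9.76998243e-01,  2.13244435e-01, -1.96420395e-04, -1.09749851e-03]), 'contact_force': array([-0.02019975, -0.64646664, -0.5673258 ]), 'moment': array([-0.03901028, -0.01255676, -0.01820379]), 'grip_width': 0.08524129649232115}
0.011
scene {'intrinsics': [[505.7037, 0.0, 325.3858], [0.0, 505.7037, 194.1252], [0.0, 0.0, 1.0]], 'k1': -0.0985, 'R': [[-0.5136, 0.8579, -0.0131], [0.55, 0.3174, -0.7725], [-0.6586, -0.404, -0.6348]], 't': [0.336, -0.2208, 1.6725]}
top {'intrinsics': [[393.4103, 0.0, 317.737], [0.0, 393.4103, 197.4721], [0.0, 0.0, 1.0]], 'k1': -0.0865, 'R': [[0.03, -0.9995, 0.0024], [-0.9946, -0.0301, -0.0993], [0.0993, 0.0006, -0.9951]], 't': [-0.0765, 0.5445, 0.9885]}
wrist {'intrinsics': [[285.0729, 0.0, 323.3078], [0.0, 285.0729, 197.2896], [0.0, 0.0, 1.0]], 'k1': 0.001, 'hand_eye': [[0.0007, -0.9652, -0.2616, 0.0649], [1.0, 0.0007, -0.0002, -0.0011], [0.0004, -0.2616, 0.9652, -0.1309], [0.0, 0.0, 0.0, 1.0]]}
```

View pics/scene0.png

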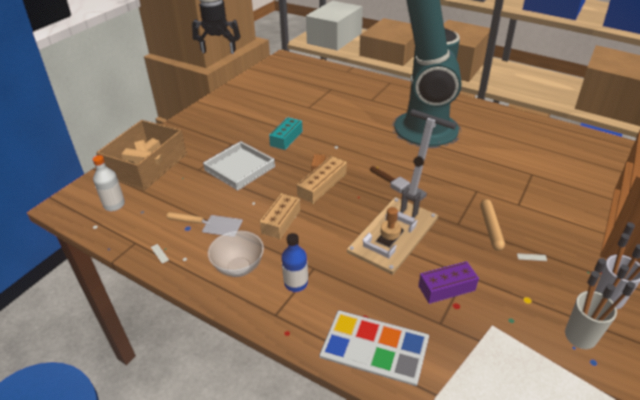

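View pics/top0.png

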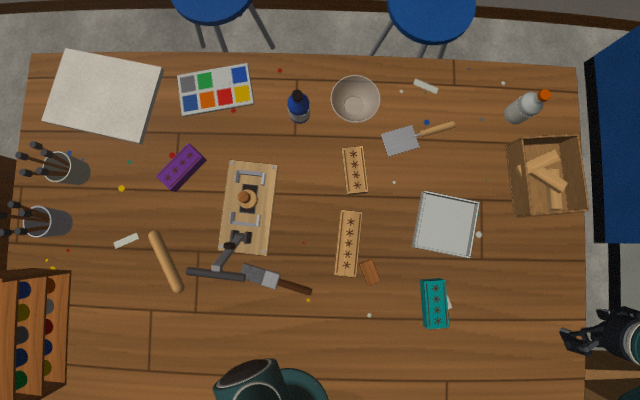

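View pics/wrist0.png

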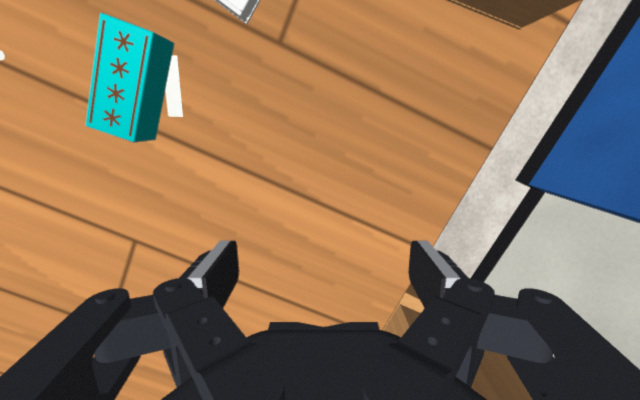

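The top view shows these candidates for the block:
- A pale block at (355,170), the short one.
- A pale block at (348,243), the long one.
- A purple block at (182,167), a decoy.
- A turquoise block at (435,303), a decoy.

The stamp is at (246,198) in the jig and the tray is at (447,224). The clamp's bar appears at about (213,273). I'll take the pale block at (355,170) and check it by size and a close crop.

```bash
cat > h.py <<'E'
import numpy as np, cv2
from scipy.spatial.transform import Rotation as Ro
def load(f): return dict(np.load(f))
def cam(d,pose=None):
    """world->cam R,t ; pose=(pos,quat) for wrist"""
    if 'R' in d: return d['R'],d['t']
    T=np.eye(4);T[:3,:3]=Ro.from_quat(pose[1]).as_matrix();T[:3,3]=pose[0]
    C=np.linalg.inv(T@d['hand_eye']);return C[:3,:3],C[:3,3]
def rays(d,px,pose=None):
    R,t=cam(d,pose);px=np.asarray(px,float).reshape(-1,1,2)
    n=cv2.undistortPoints(px,d['intrinsics'],np.array([float(d['k1']),0,0,0,0]),).reshape(-1,2)
    D=np.c_[n,np.ones(len(n))]@R; return -R.T@t,D
def onplane(d,px,z,pose=None):
    o,D=rays(d,px,pose); return o+D*((z-o[2])/D[:,2])[:,None]
def proj(d,X,pose=None):
    R,t=cam(d,pose)
    return cv2.projectPoints(np.asarray(X,float).reshape(-1,1,3),cv2.Rodrigues(R)[0],t,d['intrinsics'],np.array([float(d['k1']),0,0,0,0]))[0].reshape(-1,2)
E
python3 - <<'E'
from h import *
d=load('pics/top0.npz');im=d['color'][:,:,::-1]
def crop(im,x0,y0,x1,y1,k,fn): cv2.imwrite(fn,cv2.resize(im[y0:y1,x0:x1],None,fx=k,fy=k,interpolation=cv2.INTER_CUBIC))
crop(im,180,140,380,300,4,'pics/c1.png')
s=load('pics/scene0.npz')['color'][:,:,::-1]
crop(s,250,110,450,270,4,'pics/c2.png')
for n,p,z in [('short',(355,170),.044),('long',(348,243),.044),('tray',(447,224),0.005),('stamp',(246,198),.1),('jig',[(231,160),(277,165),(266,255),(219,249)],.015)]:
    print(n,onplane(d,p,z).round(3))
E
```

```text
short [[ 0.618 -0.153  0.044]]
long [[ 0.432 -0.14   0.044]]
tray [[ 0.488 -0.404  0.005]]
stamp [[0.533 0.112 0.1  ]]
jig [[0.641 0.173 0.015]
 [0.631 0.05  0.015]
 [0.394 0.069 0.015]
 [0.406 0.192 0.015]]
```

View pics/c1.png

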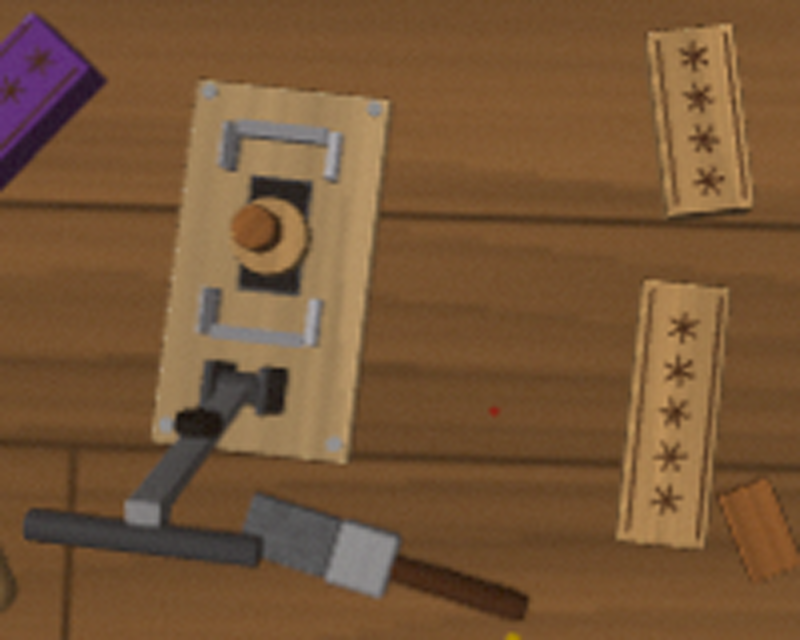

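View pics/c2.png

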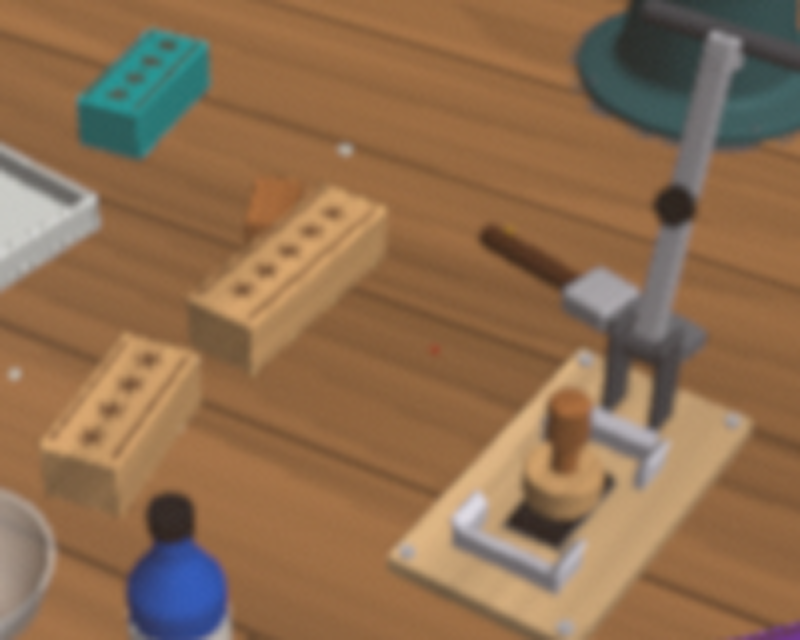

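The crops confirm it: the pale block with 4 motifs at top (355,170) is the short one and the 5-motif block is the long one. The jig's hinge faces the robot. Next I'll measure precisely.

```bash
python3 - <<'E'
from h import *
d=load('pics/top0.npz');im=d['color'][:,:,::-1]
print('cam',(-d['R'].T@d['t']).round(3))
c=lambda L:np.array(L)/4.+np.array([180,140])-0.375
def rep(n,L,z):
    P=onplane(d,c(L),z)[:,:2];r=cv2.minAreaRect((P*1000).astype(np.float32))
    e=[np.linalg.norm(P[i]-P[(i+1)%4])*1000 for i in range(4)]
    a=[np.degrees(np.arctan2(*(P[(i+1)%4]-P[i])[::-1])) for i in range(4)]
    print(n,'ctr',P.mean(0).round(4),'edges',np.round(e),'ang',np.round(a,1))
rep('board',[(200,80),(388,100),(347,463),(155,440)],.015)
rep('nest outer top',[(226,121),(342,133),(320,346),(198,331)],.036)
rep('pad',[(252,177),(312,182),(298,296),(238,290)],.025)
rep('short',[(648,32),(733,25),(752,207),(668,215)],.044)
rep('long',[(644,280),(728,289),(704,548),(617,540)],.044)
print('stamptop',onplane(d,c([(255,228)]),.102), 'foot',onplane(d,c([(271,236)]),.048))
print('bar ends',onplane(d,c([(30,525),(258,551)]),.275))
# contours
hsv=cv2.cvtColor(im.copy(),cv2.COLOR_BGR2HSV)
for n,p in [('board',(225,240)),('short',(346,165)),('short2',(360,190)),('long',(340,260)),('table',(300,200)),('tray',(447,224)),('trayedge',(416,200))]: print(n,hsv[p[1],p[0]],end=';')
m=((hsv[:,:,1]<40)&(hsv[:,:,2]>120)).astype(np.uint8); n,l,st,ce=cv2.connectedComponentsWithStats(m)
i=l[224,447];print(st[i]); cn=cv2.findContours((l==i).astype(np.uint8),0,2)[0][0]
b=cv2.boxPoints(cv2.minAreaRect(cn));P=onplane(d,b,.028)[:,:2];print('tray',b.round(1).tolist(),P.mean(0),[np.linalg.norm(P[k]-P[k-1]).round(3) for k in range(4)])
E
```

```text
cam [ 0.446 -0.061  1.038]
board ctr [0.5176 0.1222] edges [126. 239. 126. 238.] ang [-94.5 175.9  85.2  -4.1]
nest outer top ctr [0.5398 0.1201] edges [ 76. 138.  79. 137.] ang [-94.3 176.6  84.9  -4.7]
pad ctr [0.5383 0.1196] edges [39. 75. 39. 74.] ang [-93.1 175.6  86.1  -4.3]
short ctr [ 0.6199 -0.1525] edges [ 55. 119.  54. 119.] ang [ -83.3 -173.2   97.2    7.5]
long ctr [ 0.4321 -0.1396] edges [ 54. 163.  55. 164.] ang [-94.4 175.9  86.4  -4.5]
stamptop [[0.53569469 0.11810124 0.102     ]] foot [[0.53610844 0.11798505 0.048     ]]
bar ends [[0.37139106 0.18819967 0.275     ]
 [0.36326663 0.07650126 0.275     ]]
board [ 17 112 155];short [ 14 145 125];short2 [ 16 132 162];long [ 16 133 173];table [ 15 154 116];tray [ 39  11 168];trayedge [ 14 144 113];[ 414  191   65   67 3088]
tray [[411.6000061035156, 246.89999389648438], [422.1000061035156, 190.10000610351562], [480.1000061035156, 200.8000030517578], [469.6000061035156, 257.70001220703125]] [ 0.48819306 -0.3944852 ] [np.float64(0.154), np.float64(0.15), np.float64(0.156), np.float64(0.151)]
```

```bash
cat >> h.py <<'E'
def plan(goal,yaw):
    """goal world TCP (3), yaw deg of tool x -> shift in tool axes and twist"""
    from cell import telemetry
    s=telemetry.read_state();R=Ro.from_quat(s['tool_rot']).as_matrix()
    cy=np.degrees(np.arctan2(R[1,0],R[0,0]));sh=R.T@(np.array(goal)-s['tool_pos'])
    print('t',round(s['time_s'],2),'pos',s['tool_pos'].round(4),'yaw',cy.round(2),'tilt',np.degrees(np.arccos(-R[2,2])).round(2),'F',s['contact_force'].round(2),'w',round(s['grip_width'],4),'j',s['joint_pos'].round(2))
    print('SHIFT',sh.round(4),'TWIST',round((cy-yaw+180)%360-180,2))
def wrist(fn):
    from cell import telemetry,imaging
    s=telemetry.read_state();d=imaging.snapshot('wrist');d=dict(d,pos=s['tool_pos'],rot=s['tool_rot'])
    np.savez(fn+'.npz',**d);cv2.imwrite(fn+'.png',d['color'][:,:,::-1]);return d
def snap(n,fn):
    from cell import imaging
    d=imaging.snapshot(n);np.savez(fn+'.npz',**d);cv2.imwrite(fn+'.png',d['color'][:,:,::-1]);return d
E
python3 -c "
from h import *
plan([.536,.118,.241],-4.3)"
```

```text
t 0.15 pos [ 0.2811 -0.6131  0.2412] yaw 24.63 tilt 0.1 F [-0.48 -0.64  0.07] w 0.0856 j [-1.18  0.26  1.61 -0.    1.27 -0.04]
SHIFT [ 0.5364 -0.5583  0.0013] TWIST 28.93
```

Emit:
{"method": "arm_command", "body": {
  "series": [
    {"x": 0.536,"y": -0.558,"z": 0.0,"twist": 28.9,"gripper": 100},
    {"x": 0.536,"y": -0.558,"z": 0.0,"twist": 28.9,"gripper": 100},
    {"x": 0.536,"y": -0.558,"z": 0.0,"twist": 28.9,"gripper": 100},
    {"x": 0.536,"y": -0.558,"z": 0.0,"twist": 28.9,"gripper": 100},
    {"x": 0.536,"y": -0.558,"z": 0.0,"twist": 28.9,"gripper": 100},
    {"x": 0.536,"y": -0.558,"z": 0.0,"twist": 28.9,"gripper": 100},
    {"x": 0.536,"y": -0.558,"z": 0.0,"twist": 28.9,"gripper": 100},
    {"x": 0.536,"y": -0.558,"z": 0.0,"twist": 28.9,"gripper": 100},
    {"x": 0.536,"y": -0.558,"z": 0.0,"twist": 28.9,"gripper": 100},
    {"x": 0.536,"y": -0.558,"z": 0.0,"twist": 28.9,"gripper": 100},
    {"x": 0.536,"y": -0.558,"z": 0.0,"twist": 28.9,"gripper": 100},
    {"x": 0.536,"y": -0.558,"z": 0.0,"twist": 28.9,"gripper": 100},
    {"x": 0.536,"y": -0.558,"z": 0.0,"twist": 28.9,"gripper": 100},
    {"x": 0.536,"y": -0.558,"z": 0.0,"twist": 28.9,"gripper": 100},
    {"x": 0.536,"y": -0.558,"z": 0.0,"twist": 28.9,"gripper": 100}
  ]
}}

```text
time_s: 2.02
tool_pos: [0.5353, 0.1169, 0.2419]
tool_rot: [0.999, -0.037, -0.001, -0.0]
contact_force: [0.4, 0.7, -0.2]
grip_width: 0.0852
```

```bash
python3 -c "
from h import *
plan([.536,.118,.080],-4.3)
wrist('pics/w1');snap('scene','pics/s1')"
```

```text
t 2.02 pos [0.5353 0.1169 0.2419] yaw -4.27 tilt 0.11 F [ 0.42  0.66 -0.19] w 0.0852 j [0.17 0.02 1.88 0.   1.24 1.81]
SHIFT [ 0.0009 -0.001   0.1619] TWIST 0.03
```

View pics/w1.png

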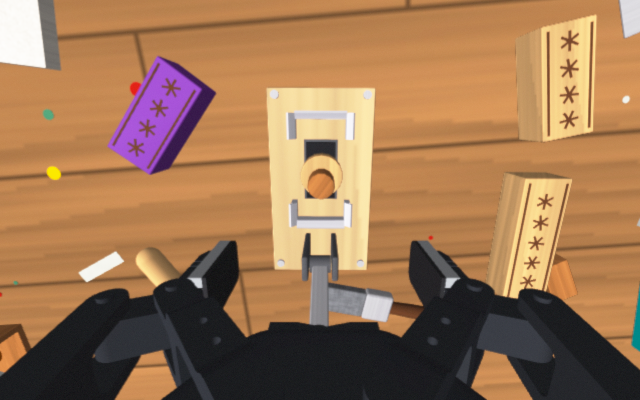

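View pics/s1.png

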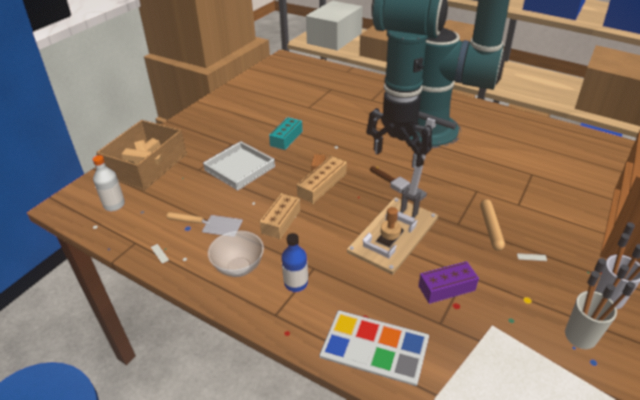

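The wrist view shows the stamp's grip top at about (320,184) and the nest at x 288–354, y 112–227. In the scene view the hand is clear of the clamp. I'll cross-check positions from this view.

```bash
python3 - <<'E'
from h import *
d=load('pics/w1.npz');p=(d['pos'],d['rot'])
im=d['color'][:,:,::-1]
cv2.imwrite('pics/w1c.png',cv2.resize(im[80:280,220:420],None,fx=3,fy=3,interpolation=cv2.INTER_CUBIC))
print('stamp',onplane(d,[(320,184)],.102,p))
P=onplane(d,[(288,112),(354,112),(351,227),(290,227)],.036,p);print('nest',P.round(4),P.mean(0))
B=onplane(d,[(267,89),(375,89),(366,269),(274,269)],.015,p);print('board',B.round(4),B.mean(0))
q=onplane(d,[(597,16)],.044,p);print(q)
E
```

```text
stamp [[0.53977726 0.12033037 0.102     ]]
nest [[0.6109 0.152  0.036 ]
 [0.6054 0.0775 0.036 ]
 [0.467  0.0876 0.036 ]
 [0.4726 0.1642 0.036 ]] [0.53898647 0.12030029 0.036     ]
board [[0.6393 0.1763 0.015 ]
 [0.6299 0.0495 0.015 ]
 [0.3946 0.0681 0.015 ]
 [0.4041 0.1962 0.015 ]] [0.51696728 0.12254555 0.015     ]
[[ 0.68041329 -0.17218387  0.044     ]]
```

View pics/w1c.png

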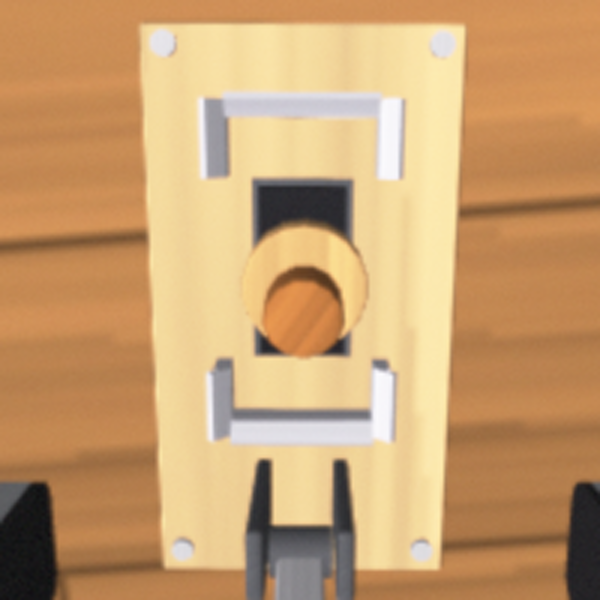

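Emit:
{"method": "arm_command", "body": {
  "series": [
    {"x": 0.003,"y": -0.002,"z": 0.05,"gripper": 100},
    {"x": 0.003,"y": -0.002,"z": 0.1,"gripper": 100},
    {"x": 0.003,"y": -0.002,"z": 0.14,"gripper": 100},
    {"x": 0.003,"y": -0.002,"z": 0.162,"gripper": 100},
    {"x": 0.003,"y": -0.002,"z": 0.162,"gripper": 100},
    {"x": 0.003,"y": -0.002,"z": 0.162,"gripper": 10},
    {"x": 0.003,"y": -0.002,"z": 0.162,"gripper": 10},
    {"x": 0.003,"y": -0.002,"z": 0.162,"gripper": 10},
    {"x": 0.003,"y": -0.002,"z": 0.162,"gripper": 10},
    {"x": 0.003,"y": -0.002,"z": 0.162,"gripper": 10},
    {"x": 0.003,"y": -0.002,"z": 0.162,"gripper": 10},
    {"x": 0.003,"y": -0.002,"z": 0.162,"gripper": 10},
    {"x": 0.003,"y": -0.002,"z": 0.162,"gripper": 10}
  ],
  "force": 40
}}

```text
invalid input
```

```bash
python3 -c "
from h import *
plan([.536,.118,.080],-4.3)
snap('scene','pics/s2')
d=load('pics/s2.npz');cv2.imwrite('pics/s2c.png',cv2.resize(d['color'][60:280,320:480,::-1],None,fx=2.7,fy=2.7))"
```

```text
t 2.12 pos [0.5354 0.1163 0.2421] yaw -4.35 tilt 0.09 F [-0.41 -0.22  0.51] w 0.0854 j [0.17 0.02 1.88 0.   1.24 1.81]
SHIFT [ 0.0006 -0.0015  0.1621] TWIST -0.05
```

View pics/s2c.png

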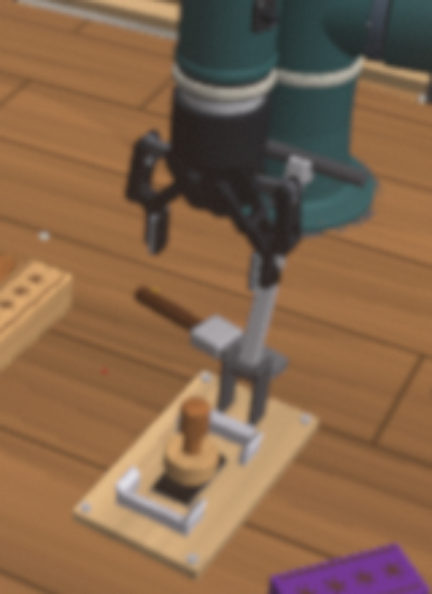

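The call was refused because every row needs all five values. I'll resend it with twist included.

Emit:
{"method": "arm_command", "body": {
  "series": [
    {"x": 0.003,"y": -0.002,"z": 0.05,"twist": 0,"gripper": 100},
    {"x": 0.003,"y": -0.002,"z": 0.1,"twist": 0,"gripper": 100},
    {"x": 0.003,"y": -0.002,"z": 0.14,"twist": 0,"gripper": 100},
    {"x": 0.003,"y": -0.002,"z": 0.162,"twist": 0,"gripper": 100},
    {"x": 0.003,"y": -0.002,"z": 0.162,"twist": 0,"gripper": 100},
    {"x": 0.003,"y": -0.002,"z": 0.162,"twist": 0,"gripper": 10},
    {"x": 0.003,"y": -0.002,"z": 0.162,"twist": 0,"gripper": 10},
    {"x": 0.003,"y": -0.002,"z": 0.162,"twist": 0,"gripper": 10},
    {"x": 0.003,"y": -0.002,"z": 0.162,"twist": 0,"gripper": 10},
    {"x": 0.003,"y": -0.002,"z": 0.162,"twist": 0,"gripper": 10},
    {"x": 0.003,"y": -0.002,"z": 0.162,"twist": 0,"gripper": 10},
    {"x": 0.003,"y": -0.002,"z": 0.162,"twist": 0,"gripper": 10},
    {"x": 0.003,"y": -0.002,"z": 0.162,"twist": 0,"gripper": 10}
  ],
  "force": 40
}}

```text
time_s: 3.8
tool_pos: [0.5394, 0.1185, 0.0814]
tool_rot: [0.999, -0.038, 0.001, -0.001]
contact_force: [-0.8, -0.1, 5.7]
grip_width: 0.027
```

```bash
python3 -c "
from h import *
plan([.536,.118,.080],-4.3)
snap('scene','pics/s3')
d=load('pics/s3.npz');cv2.imwrite('pics/s3c.png',cv2.resize(d['color'][60:280,320:480,::-1],None,fx=2.7,fy=2.7))"
```

```text
t 3.8 pos [0.5394 0.1185 0.0814] yaw -4.35 tilt 0.11 F [-0.83 -0.07  5.66] w 0.027 j [0.17 0.19 2.02 0.   0.94 1.82]
SHIFT [-0.0034  0.0007  0.0014] TWIST -0.05
```

View pics/s3c.png

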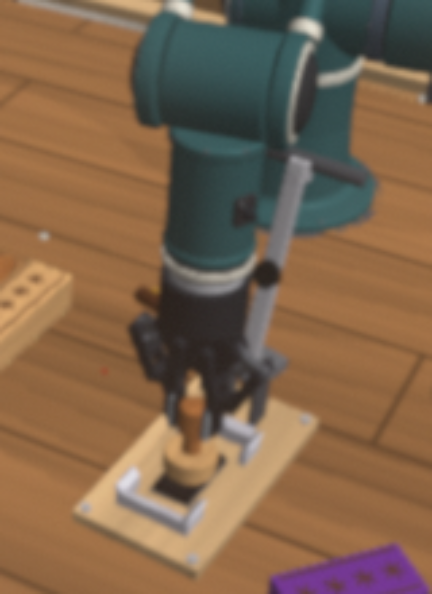

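Emit:
{"method": "arm_command", "body": {
  "series": [
    {"x": 0,"y": 0,"z": -0.04,"twist": 0,"gripper": 10},
    {"x": 0,"y": 0,"z": -0.09,"twist": 0,"gripper": 10},
    {"x": 0,"y": 0.03,"z": -0.12,"twist": 0,"gripper": 10},
    {"x": -0.002,"y": 0.085,"z": -0.12,"twist": 0,"gripper": 10},
    {"x": -0.004,"y": 0.145,"z": -0.12,"twist": 0,"gripper": 10},
    {"x": -0.005,"y": 0.205,"z": -0.12,"twist": 0,"gripper": 10},
    {"x": -0.006,"y": 0.265,"z": -0.12,"twist": 0,"gripper": 10},
    {"x": -0.008,"y": 0.325,"z": -0.12,"twist": 0,"gripper": 10},
    {"x": -0.009,"y": 0.385,"z": -0.12,"twist": 0,"gripper": 10},
    {"x": -0.011,"y": 0.445,"z": -0.12,"twist": 0,"gripper": 10},
    {"x": -0.012,"y": 0.49,"z": -0.12,"twist": 0,"gripper": 10},
    {"x": -0.012,"y": 0.516,"z": -0.12,"twist": 0,"gripper": 10},
    {"x": -0.012,"y": 0.516,"z": -0.12,"twist": 0,"gripper": 10},
    {"x": -0.012,"y": 0.516,"z": -0.12,"twist": 0,"gripper": 10}
  ]
}}

```text
time_s: 5.6
tool_pos: [0.4882, -0.3939, 0.2]
tool_rot: [0.999, -0.038, 0.0, -0.002]
contact_force: [0.0, -0.2, -0.3]
grip_width: 0.0266
```

```bash
python3 -c "
from h import *
plan([.488,-.395,.064],-4.3)
snap('scene','pics/s4')
d=load('pics/s4.npz');cv2.imwrite('pics/s4c.png',cv2.resize(d['color'][0:220,160:360,::-1],None,fx=2.7,fy=2.7))"
```

```text
t 5.6 pos [ 0.4882 -0.3939  0.2   ] yaw -4.32 tilt 0.19 F [ 0.02 -0.18 -0.26] w 0.0266 j [-0.72  0.2   1.76  0.    1.18  0.93]
SHIFT [-0.0002  0.0015  0.136 ] TWIST -0.02
```

View pics/s4c.png

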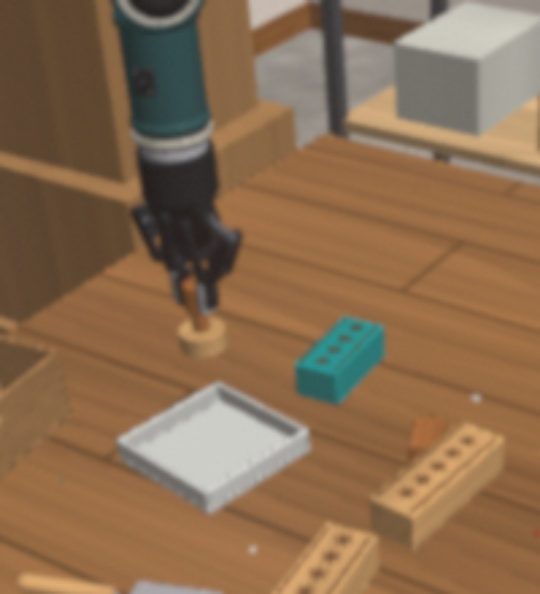

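The stamp is held upright over the tray. I'll lower it now.

Emit:
{"method": "arm_command", "body": {
  "series": [
    {"x": 0,"y": 0.001,"z": 0.05,"twist": 0,"gripper": 10},
    {"x": 0,"y": 0.001,"z": 0.1,"twist": 0,"gripper": 10},
    {"x": 0,"y": 0.001,"z": 0.13,"twist": 0,"gripper": 10},
    {"x": 0,"y": 0.001,"z": 0.135,"twist": 0,"gripper": 10},
    {"x": 0,"y": 0.001,"z": 0.137,"twist": 0,"gripper": 10},
    {"x": 0,"y": 0.001,"z": 0.137,"twist": 0,"gripper": 10}
  ]
}}

```text
time_s: 6.4
tool_pos: [0.4892, -0.3945, 0.0645]
tool_rot: [0.999, -0.037, 0.001, -0.001]
contact_force: [-0.2, -0.2, -0.3]
grip_width: 0.0266
```

Emit:
{"method": "arm_command", "body": {
  "series": [
    {"x": 0,"y": 0,"z": 0.002,"twist": 0,"gripper": 10},
    {"x": 0,"y": 0,"z": 0.002,"twist": 0,"gripper": 10}
  ]
}}

```text
time_s: 6.65
tool_pos: [0.4897, -0.3949, 0.0633]
tool_rot: [0.999, -0.037, 0.002, -0.0]
contact_force: [-0.3, 0.3, 0.1]
grip_width: 0.0272
```

Emit:
{"method": "arm_command", "body": {
  "series": [
    {"x": 0,"y": 0,"z": 0.002,"twist": 0,"gripper": 10},
    {"x": 0,"y": 0,"z": 0.003,"twist": 0,"gripper": 10},
    {"x": 0,"y": 0,"z": 0.003,"twist": 0,"gripper": 10}
  ]
}}

```text
time_s: 7.02
tool_pos: [0.49, -0.395, 0.0632]
tool_rot: [0.999, -0.037, 0.002, -0.0]
contact_force: [-5.2, 4.7, 13.0]
grip_width: 0.0265
```

Contact: it stopped at z=0.0632 with 13 N, so the stamp stands on the tray floor. I'll release it and rise.

Emit:
{"method": "arm_command", "body": {
  "series": [
    {"x": 0,"y": 0,"z": -0.002,"twist": 0,"gripper": 10},
    {"x": 0,"y": 0,"z": -0.002,"twist": 0,"gripper": 50},
    {"x": 0,"y": 0,"z": -0.002,"twist": 0,"gripper": 100},
    {"x": 0,"y": 0,"z": -0.002,"twist": 0,"gripper": 100},
    {"x": 0,"y": 0,"z": -0.002,"twist": 0,"gripper": 100},
    {"x": 0,"y": 0,"z": -0.002,"twist": 0,"gripper": 100},
    {"x": 0,"y": 0,"z": -0.04,"twist": 0,"gripper": 100},
    {"x": 0,"y": 0,"z": -0.1,"twist": 0,"gripper": 100},
    {"x": 0,"y": 0,"z": -0.15,"twist": 0,"gripper": 100},
    {"x": 0,"y": 0,"z": -0.15,"twist": 0,"gripper": 100}
  ]
}}

```text
time_s: 8.28
tool_pos: [0.4923, -0.3976, 0.2199]
tool_rot: [0.999, -0.037, 0.006, 0.003]
contact_force: [0.7, -0.3, -0.4]
grip_width: 0.0854
```

```bash
python3 -c "
from h import *
plan([.620,-.1525,.21],7-0)
wrist('pics/w5');snap('scene','pics/s5')
d=load('pics/s5.npz');cv2.imwrite('pics/s5c.png',cv2.resize(d['color'][100:220,160:360,::-1],None,fx=3,fy=3))"
```

```text
t 8.28 pos [ 0.4923 -0.3976  0.2199] yaw -4.26 tilt 0.83 F [ 0.66 -0.27 -0.38] w 0.0854 j [-0.72  0.19  1.73  0.    1.2   0.92]
SHIFT [ 0.109  -0.254   0.0098] TWIST -11.26
```

View pics/s5c.png

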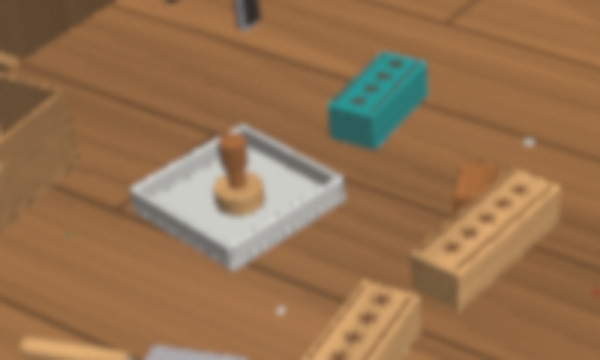

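View pics/w5.png

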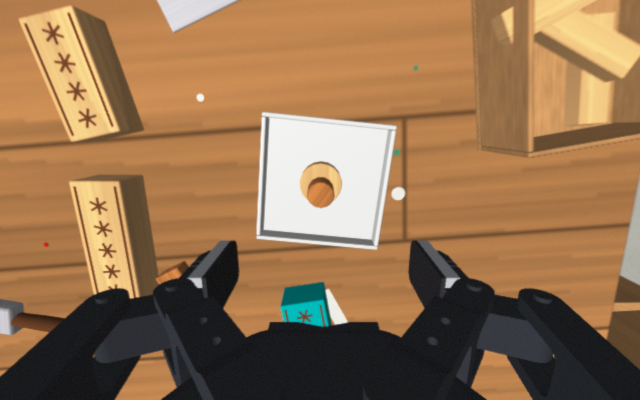

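The stamp stands upright at the tray's centre. In the scene crop it's at (237,190), and in the wrist view at (320,190). Next I'll go above the short block.

Emit:
{"method": "arm_command", "body": {
  "series": [
    {"x": 0.027,"y": -0.06,"z": 0.0,"twist": -4,"gripper": 100},
    {"x": 0.05,"y": -0.12,"z": 0.0,"twist": -8,"gripper": 100},
    {"x": 0.08,"y": -0.18,"z": 0.0,"twist": -11.3,"gripper": 100},
    {"x": 0.1,"y": -0.23,"z": 0.01,"twist": -11.3,"gripper": 100},
    {"x": 0.109,"y": -0.254,"z": 0.01,"twist": -11.3,"gripper": 100},
    {"x": 0.109,"y": -0.254,"z": 0.01,"twist": -11.3,"gripper": 100},
    {"x": 0.109,"y": -0.254,"z": 0.01,"twist": -11.3,"gripper": 100}
  ]
}}

```text
time_s: 9.25
tool_pos: [0.6161, -0.1503, 0.2026]
tool_rot: [0.998, 0.061, 0.001, 0.0]
contact_force: [-0.7, -0.4, -0.4]
grip_width: 0.0854
```

```bash
python3 -c "
from h import *
plan([.620,-.1525,.03],7)
d=wrist('pics/w6');snap('top','pics/t6')
cv2.imwrite('pics/w6c.png',cv2.resize(d['color'][60:330,180:460,::-1],None,fx=2.2,fy=2.2,interpolation=cv2.INTER_CUBIC))"
```

```text
t 9.25 pos [ 0.6161 -0.1503  0.2026] yaw 7.05 tilt 0.1 F [-0.67 -0.43 -0.36] w 0.0854 j [-0.28  0.21  1.74  0.    1.19  1.17]
SHIFT [0.0033 0.0026 0.1726] TWIST 0.05
```

View pics/w6c.png

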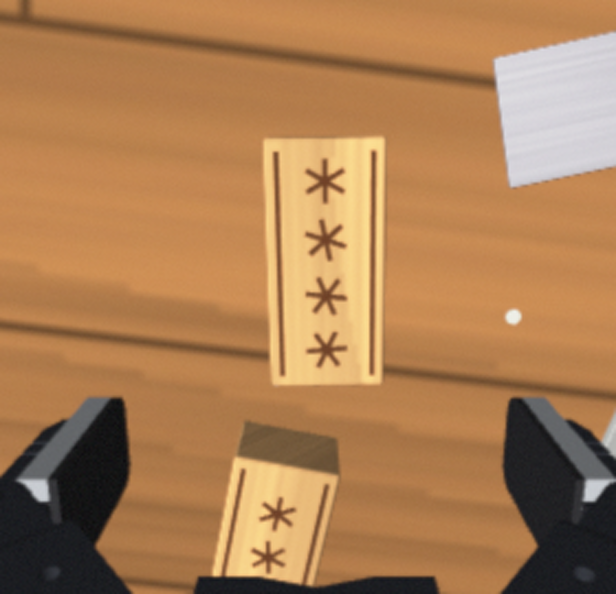

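```bash
python3 - <<'E'
from h import *
d=load('pics/w6.npz');p=(d['pos'],d['rot'])
L=np.array([(264,139),(384,137),(382,383),(272,384)])/2.2+np.array([180,60])-.27
P=onplane(d,L,.044,p);print(P.mean(0),[np.linalg.norm(P[k]-P[k-1]).round(4) for k in range(4)])
a=P[0]-P[3];b=P[1]-P[2];print(np.degrees([np.arctan2(a[1],a[0]),np.arctan2(b[1],b[0])]))
c=P.mean(0);plan([c[0],c[1],.026],7)
E
```

```text
[ 0.62030398 -0.15369578  0.044     ] [np.float64(0.1175), np.float64(0.0536), np.float64(0.1178), np.float64(0.0545)]
[7.78641281 8.22354494]
t 9.35 pos [ 0.6164 -0.1512  0.2036] yaw 6.96 tilt 0.2 F [-0.33 -0.42  0.28] w 0.0852 j [-0.28  0.21  1.74  0.    1.19  1.17]
SHIFT [0.0029 0.0028 0.1776] TWIST -0.04
```

Emit:
{"method": "arm_command", "body": {
  "series": [
    {"x": 0.003,"y": 0.0028,"z": 0.05,"twist": -0.6,"gripper": 100},
    {"x": 0.003,"y": 0.0028,"z": 0.1,"twist": -0.6,"gripper": 100},
    {"x": 0.003,"y": 0.0028,"z": 0.15,"twist": -0.6,"gripper": 100},
    {"x": 0.003,"y": 0.0028,"z": 0.175,"twist": -0.6,"gripper": 100},
    {"x": 0.003,"y": 0.0028,"z": 0.183,"twist": -0.6,"gripper": 100},
    {"x": 0.003,"y": 0.0028,"z": 0.183,"twist": -0.6,"gripper": 100}
  ]
}}

```text
time_s: 10.1
tool_pos: [0.6203, -0.1546, 0.0208]
tool_rot: [0.998, 0.065, 0.002, 0.0]
contact_force: [-0.2, -0.6, 0.5]
grip_width: 0.0853
```

Emit:
{"method": "arm_command", "body": {
  "series": [
    {"x": 0,"y": 0,"z": 0,"twist": 0,"gripper": 40},
    {"x": 0,"y": 0,"z": 0,"twist": 0,"gripper": 40},
    {"x": 0,"y": 0,"z": 0,"twist": 0,"gripper": 40},
    {"x": 0,"y": 0,"z": 0,"twist": 0,"gripper": 40},
    {"x": 0,"y": 0,"z": 0,"twist": 0,"gripper": 40},
    {"x": 0,"y": 0,"z": 0,"twist": 0,"gripper": 40}
  ],
  "force": 60
}}

```text
time_s: 10.85
tool_pos: [0.622, -0.1551, 0.023]
tool_rot: [0.998, 0.065, 0.003, 0.001]
contact_force: [-1.0, -0.7, 6.1]
grip_width: 0.0551
```

```bash
python3 -c "
from h import *
plan([.539,.120,.2],-4.3)"
```

```text
t 10.85 pos [ 0.622  -0.1551  0.023 ] yaw 7.5 tilt 0.41 F [-1.   -0.71  6.07] w 0.0551 j [-0.28  0.41  1.85  0.    0.87  1.16]
SHIFT [-0.0452 -0.2832 -0.178 ] TWIST 11.8
```

Emit:
{"method": "arm_command", "body": {
  "series": [
    {"x": 0,"y": 0,"z": -0.05,"twist": 0,"gripper": 40},
    {"x": 0,"y": 0,"z": -0.1,"twist": 0,"gripper": 40},
    {"x": -0.005,"y": -0.03,"z": -0.12,"twist": 2,"gripper": 40},
    {"x": -0.013,"y": -0.08,"z": -0.12,"twist": 5,"gripper": 40},
    {"x": -0.022,"y": -0.14,"z": -0.12,"twist": 8,"gripper": 40},
    {"x": -0.032,"y": -0.2,"z": -0.12,"twist": 11.8,"gripper": 40},
    {"x": -0.041,"y": -0.255,"z": -0.12,"twist": 11.8,"gripper": 40},
    {"x": -0.045,"y": -0.283,"z": -0.12,"twist": 11.8,"gripper": 40},
    {"x": -0.045,"y": -0.283,"z": -0.12,"twist": 11.8,"gripper": 40},
    {"x": -0.045,"y": -0.283,"z": -0.12,"twist": 11.8,"gripper": 40}
  ]
}}

```text
time_s: 12.1
tool_pos: [0.5395, 0.1195, 0.1419]
tool_rot: [0.999, -0.037, 0.004, 0.001]
contact_force: [-0.1, -0.9, -2.4]
grip_width: 0.0548
```

```bash
python3 -c "
from h import *
plan([.539,.120,.1],-4.3)
d=wrist('pics/w7')
cv2.imwrite('pics/w7c.png',cv2.resize(d['color'][60:330,180:460,::-1],None,fx=2.2,fy=2.2,interpolation=cv2.INTER_CUBIC))"
```

```text
t 12.1 pos [0.5395 0.1195 0.1419] yaw -4.27 tilt 0.42 F [-0.08 -0.93 -2.39] w 0.0548 j [ 0.17  0.12  1.97 -0.    1.05  1.82]
SHIFT [-0.0009 -0.0006  0.0419] TWIST 0.03
```

View pics/w7c.png

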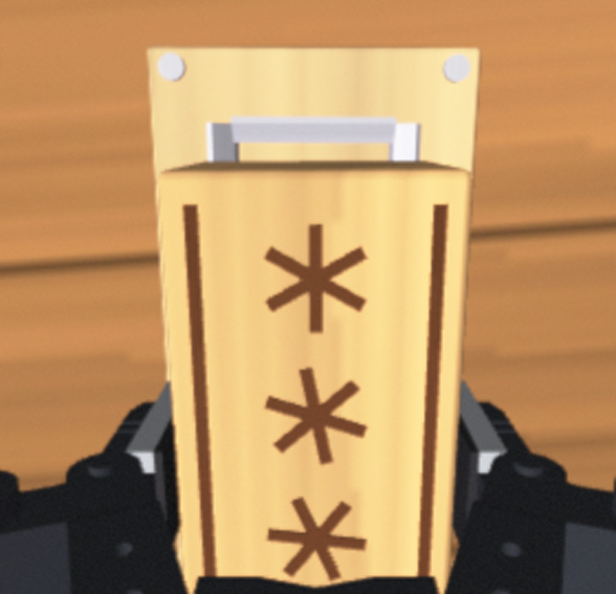

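```bash
python3 - <<'E'
from h import *
d=load('pics/w7.npz');p=(d['pos'],d['rot']);R=Ro.from_quat(p[1]).as_matrix()
L=np.array([(161,173),(472,171)])/2.2+np.array([180,60])-.27
P=onplane(d,L,p[0][2]+.021,p);print('W',np.linalg.norm(P[0]-P[1]));T=(P-p[0])@R;print('tool frame far corners',T.round(4))
f=P.mean(0);e=(P[1]-P[0])/np.linalg.norm(P[1]-P[0]);ax=np.array([-e[1],e[0],0]);print('axis ang',np.degrees(np.arctan2(ax[1],ax[0])),'centre',f-.06*ax)
L=np.array([(207,123),(419,124)])/2.2+np.array([180,60])-.27
N=onplane(d,L,.036,p);print('nest far outer',N,np.linalg.norm(N[0]-N[1]),'ctr',N.mean(0)-np.array([.9972,-.075,0])*.069)
E
```

```text
W 0.05362631788023988
tool frame far corners [[ 0.0577 -0.0272 -0.0206]
 [ 0.0581  0.0264 -0.0205]]
axis ang -3.878085267302039 centre [0.537322   0.11965814 0.16289059]
nest far outer [[0.61088264 0.15414445 0.036     ]
 [0.60484463 0.07727212 0.036     ]] 0.07710909505419951 ctr [0.53905684 0.12088329 0.036     ]
```

```bash
python3 -c "
from h import *
plan([.5403,.1202,.049],-4.3)"
```

```text
t 12.15 pos [0.5397 0.1191 0.1419] yaw -4.32 tilt 0.42 F [ 0.62  0.46 -2.11] w 0.0549 j [ 0.17  0.12  1.97 -0.    1.05  1.82]
SHIFT [-0.0002 -0.0013  0.0929] TWIST -0.02
```

Emit:
{"method": "arm_command", "body": {
  "series": [
    {"x": 0,"y": -0.001,"z": 0.04,"twist": 0,"gripper": 40},
    {"x": 0,"y": -0.001,"z": 0.07,"twist": 0,"gripper": 40},
    {"x": 0,"y": -0.001,"z": 0.077,"twist": 0,"gripper": 40},
    {"x": 0,"y": -0.001,"z": 0.081,"twist": 0,"gripper": 40},
    {"x": 0,"y": -0.001,"z": 0.085,"twist": 0,"gripper": 40},
    {"x": 0,"y": -0.001,"z": 0.089,"twist": 0,"gripper": 40},
    {"x": 0,"y": -0.001,"z": 0.093,"twist": 0,"gripper": 40},
    {"x": 0,"y": -0.001,"z": 0.093,"twist": 0,"gripper": 40}
  ]
}}

```text
time_s: 13.15
tool_pos: [0.5402, 0.1199, 0.0487]
tool_rot: [0.999, -0.038, 0.003, 0.001]
contact_force: [-0.8, -0.1, -1.2]
grip_width: 0.0552
```

```bash
python3 -c "
from h import *
plan([.5403,.1202,.040],-4.3)
d=wrist('pics/w8')
cv2.imwrite('pics/w8c.png',cv2.resize(d['color'][60:330,180:460,::-1],None,fx=2.2,fy=2.2,interpolation=cv2.INTER_CUBIC))"
```

```text
t 13.15 pos [0.5402 0.1199 0.0487] yaw -4.31 tilt 0.4 F [-0.84 -0.1  -1.2 ] w 0.0552 j [ 0.18  0.23  2.04 -0.    0.87  1.82]
SHIFT [-0.     -0.0003  0.0087] TWIST -0.01
```

View pics/w8c.png

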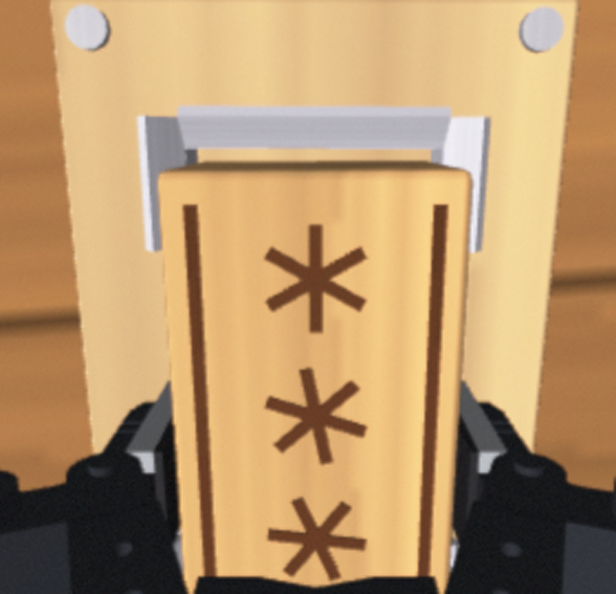

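The block has entered the nest freely and is centred, with no side force. I'll push it down in steps and watch height against force.

Emit:
{"method": "arm_command", "body": {
  "series": [
    {"x": 0,"y": 0,"z": 0.002,"twist": 0,"gripper": 40},
    {"x": 0,"y": 0,"z": 0.004,"twist": 0,"gripper": 40},
    {"x": 0,"y": 0,"z": 0.006,"twist": 0,"gripper": 40},
    {"x": 0,"y": 0,"z": 0.007,"twist": 0,"gripper": 40}
  ]
}}

```text
time_s: 13.7
tool_pos: [0.5406, 0.12, 0.0428]
tool_rot: [0.999, -0.038, 0.004, 0.001]
contact_force: [-3.0, -0.5, 5.1]
grip_width: 0.0548
```

Emit:
{"method": "arm_command", "body": {
  "series": [
    {"x": 0,"y": 0,"z": 0.002,"twist": 0,"gripper": 40},
    {"x": 0,"y": 0,"z": 0.003,"twist": 0,"gripper": 40},
    {"x": 0,"y": 0,"z": 0.004,"twist": 0,"gripper": 40},
    {"x": 0,"y": 0,"z": 0.004,"twist": 0,"gripper": 40}
  ]
}}

```text
time_s: 14.2
tool_pos: [0.5406, 0.12, 0.0396]
tool_rot: [0.999, -0.038, 0.003, 0.001]
contact_force: [-3.3, -1.0, 5.6]
grip_width: 0.0553
```

Emit:
{"method": "arm_command", "body": {
  "series": [
    {"x": 0,"y": 0,"z": 0.001,"twist": 0,"gripper": 40},
    {"x": 0,"y": 0,"z": 0.002,"twist": 0,"gripper": 40},
    {"x": 0,"y": 0,"z": 0.003,"twist": 0,"gripper": 40},
    {"x": 0,"y": 0,"z": 0.003,"twist": 0,"gripper": 40}
  ]
}}

```text
time_s: 14.7
tool_pos: [0.5406, 0.12, 0.038]
tool_rot: [0.999, -0.038, 0.003, 0.001]
contact_force: [-4.7, -0.4, 11.1]
grip_width: 0.0552
```

Emit:
{"method": "arm_command", "body": {
  "series": [
    {"x": 0,"y": 0,"z": 0.001,"twist": 0,"gripper": 40},
    {"x": 0,"y": 0,"z": 0.002,"twist": 0,"gripper": 40},
    {"x": 0,"y": 0,"z": 0.003,"twist": 0,"gripper": 40},
    {"x": 0,"y": 0,"z": 0.003,"twist": 0,"gripper": 40}
  ]
}}

```text
time_s: 15.2
tool_pos: [0.5406, 0.12, 0.038]
tool_rot: [0.999, -0.038, 0.003, 0.001]
contact_force: [-9.9, -1.2, 20.8]
grip_width: 0.0549
```

It stopped dead: z stays at 0.0380 while the force rises from 11 to 20.8 N, and 0.0380 is exactly the predicted home height. I'll unload, release and rise.

Emit:
{"method": "arm_command", "body": {
  "series": [
    {"x": 0,"y": 0,"z": 0.0,"twist": 0,"gripper": 40},
    {"x": 0,"y": 0,"z": 0.0,"twist": 0,"gripper": 40},
    {"x": 0,"y": 0,"z": 0.0,"twist": 0,"gripper": 100},
    {"x": 0,"y": 0,"z": 0.0,"twist": 0,"gripper": 100},
    {"x": 0,"y": 0,"z": 0.0,"twist": 0,"gripper": 100},
    {"x": 0,"y": 0,"z": 0.0,"twist": 0,"gripper": 100},
    {"x": 0,"y": 0,"z": -0.03,"twist": 0,"gripper": 100},
    {"x": 0,"y": 0,"z": -0.08,"twist": 0,"gripper": 100},
    {"x": 0,"y": 0,"z": -0.14,"twist": 0,"gripper": 100},
    {"x": 0,"y": 0,"z": -0.2,"twist": 0,"gripper": 100},
    {"x": 0,"y": 0,"z": -0.2,"twist": 0,"gripper": 100}
  ]
}}

```text
time_s: 16.58
tool_pos: [0.5436, 0.1213, 0.2453]
tool_rot: [0.999, -0.038, 0.009, -0.0]
contact_force: [0.9, 0.1, 0.6]
grip_width: 0.0854
```

```bash
python3 -c "
from h import *
plan([.539,.120,.24],-4.3)
d=wrist('pics/w9');snap('scene','pics/s9');e=load('pics/s9.npz')
a=cv2.resize(d['color'][60:330,180:460,::-1],None,fx=2,fy=2,interpolation=cv2.INTER_CUBIC);cv2.imwrite('pics/w9c.png',a)
cv2.imwrite('pics/s9c.png',cv2.resize(e['color'][60:280,320:480,::-1],None,fx=2.7,fy=2.7))"
```

```text
t 16.57 pos [0.5436 0.1213 0.2453] yaw -4.3 tilt 1.05 F [0.89 0.05 0.58] w 0.0854 j [ 0.18  0.03  1.87 -0.    1.23  1.82]
SHIFT [-0.0046  0.0017  0.0052] TWIST -0.0
```

View pics/w9c.png

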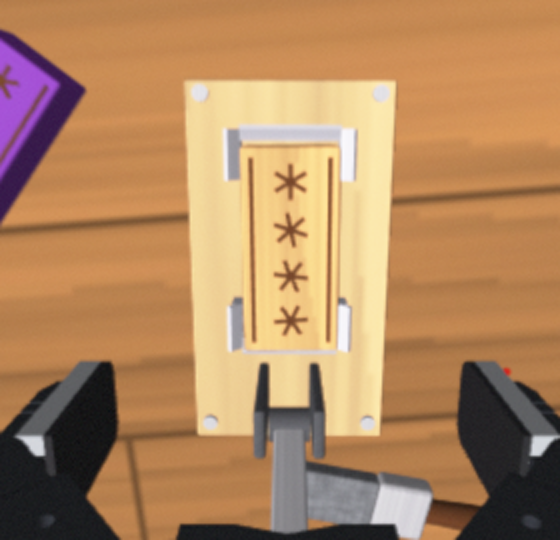

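View pics/s9c.png

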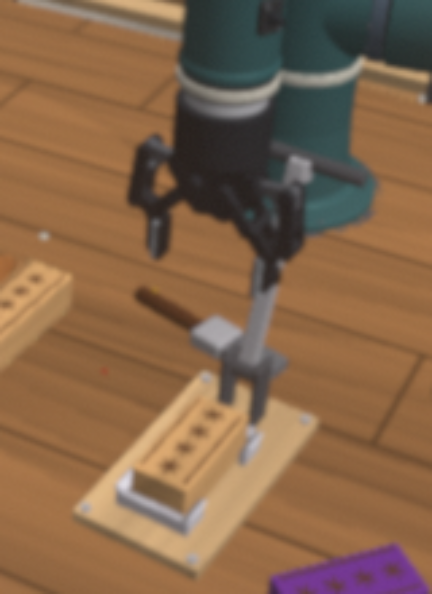

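The block is seated flat in the nest and centred between the walls. In the wrist crop it spans x 240–340. Next is the clamp, so I'll check the bar's position across two views.

```bash
cat >> h.py <<'E'
U=np.array([-np.cos(np.radians(4.3)),np.sin(np.radians(4.3)),0]);V=np.cross([0,0,1],U);NEST=np.array([.539,.1203,0])
def bar(a,off=0):
    return NEST+U*(.1-.205*np.cos(a)+.014*np.sin(a))+np.array([0,0,.074+.205*np.sin(a)+.014*np.cos(a)])+V*off
E
python3 - <<'E'
from h import *
for n,(x0,y0,x1,y1) in dict(top=(170,230,290,310),scene=(380,90,480,230)).items():
    d=load(f'pics/{n}0.npz');im=cv2.resize(d['color'][y0:y1,x0:x1,::-1],None,fx=4,fy=4,interpolation=cv2.INTER_CUBIC)
    for a,col in((1.8,(0,0,255)),(1.86,(0,255,0)),(1.92,(255,0,0))):
        for o in(-.058,0,.058):
            q=(proj(d,bar(a,o))[0]-[x0,y0]+.5)*4;cv2.circle(im,tuple(int(v) for v in q),3,col,-1)
    cv2.imwrite(f'pics/bar_{n}.png',im)
print(bar(1.86),bar(1.86,-.032),bar(0,-.032))
d=load('pics/top0.npz');print('bottle',onplane(d,[(298,95)],.15))
E
```

```text
[0.36760147 0.13318752 0.26649397] [0.37000079 0.16509744 0.26649397] [0.64610376 0.14433716 0.088     ]
bottle [[ 0.77402682 -0.00672802  0.15      ]]
```

View pics/bar_top.png

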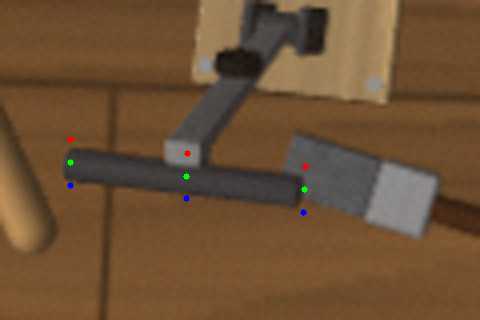

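View pics/bar_scene.png

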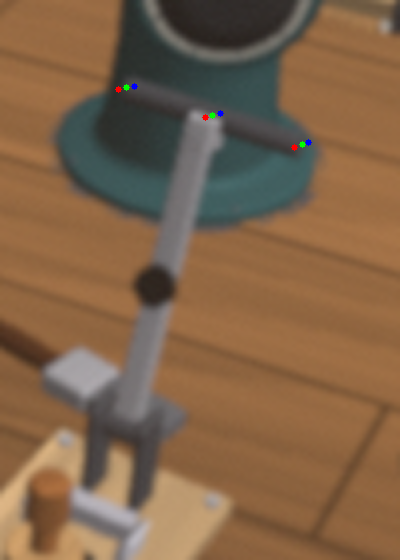

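The bar projection fits both views at a ≈ 1.865. I'll go above the pinch spot, 32 mm to the +y side of the arm.

```bash
python3 -c "
from h import *
plan([.369,.165,.36],85.7)"
```

```text
t 16.68 pos [0.54   0.1206 0.239 ] yaw -4.3 tilt 0.45 F [0.18 0.48 0.07] w 0.0854 j [ 0.18  0.03  1.87 -0.    1.23  1.82]
SHIFT [-0.1729 -0.0312 -0.1224] TWIST -90.0
```

Emit:
{"method": "arm_command", "body": {
  "series": [
    {"x": 0,"y": 0,"z": -0.06,"twist": -10,"gripper": 100},
    {"x": 0,"y": 0,"z": -0.122,"twist": -20,"gripper": 100},
    {"x": 0,"y": 0,"z": -0.122,"twist": -30,"gripper": 100},
    {"x": -0.03,"y": -0.005,"z": -0.122,"twist": -40,"gripper": 100},
    {"x": -0.06,"y": -0.01,"z": -0.122,"twist": -50,"gripper": 100},
    {"x": -0.09,"y": -0.015,"z": -0.122,"twist": -60,"gripper": 100},
    {"x": -0.12,"y": -0.02,"z": -0.122,"twist": -70,"gripper": 100},
    {"x": -0.15,"y": -0.027,"z": -0.122,"twist": -80,"gripper": 100},
    {"x": -0.173,"y": -0.031,"z": -0.122,"twist": -90,"gripper": 100},
    {"x": -0.173,"y": -0.031,"z": -0.122,"twist": -90,"gripper": 100},
    {"x": -0.173,"y": -0.031,"z": -0.122,"twist": -90,"gripper": 100}
  ]
}}

```text
time_s: 18.05
tool_pos: [0.3689, 0.1646, 0.3582]
tool_rot: [0.734, 0.679, 0.001, 0.003]
contact_force: [0.1, 0.4, 0.4]
grip_width: 0.0855
```

```bash
python3 -c "
from h import *
plan([.369,.165,.258],85.7)
d=wrist('pics/w10');snap('top','pics/t10');print(proj(d,[bar(1.865,o) for o in(-.058,-.032,.0)],(d['pos'],d['rot'])))"
```

```text
t 18.05 pos [0.3689 0.1646 0.3582] yaw 85.58 tilt 0.38 F [0.06 0.36 0.43] w 0.0855 j [ 0.36 -0.32  1.97 -0.01  1.49  0.44]
SHIFT [ 0.0007 -0.0005  0.1002] TWIST -0.12
[[324.65384956 172.05875653]
 [324.65999353 203.58428572]
 [324.66711663 239.92081681]]
```

View pics/w10.png

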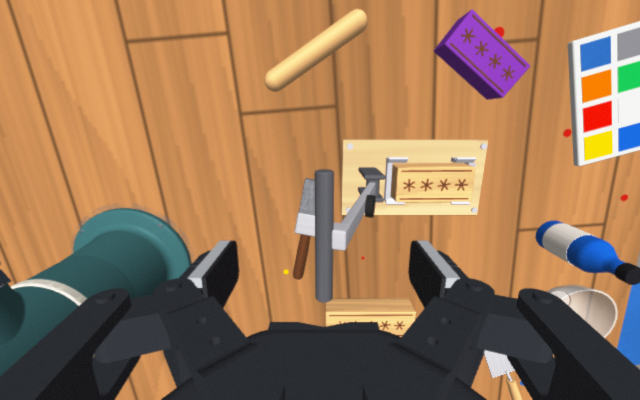

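The view shows the bar at column 324 with its near end at row 172, as predicted. I'll descend and pinch.

Emit:
{"method": "arm_command", "body": {
  "series": [
    {"x": 0.001,"y": 0,"z": 0.05,"twist": 0,"gripper": 100},
    {"x": 0.001,"y": 0,"z": 0.09,"twist": 0,"gripper": 100},
    {"x": 0.001,"y": 0,"z": 0.1,"twist": 0,"gripper": 100},
    {"x": 0.001,"y": 0,"z": 0.1,"twist": 0,"gripper": 100},
    {"x": 0.001,"y": 0,"z": 0.1,"twist": 0,"gripper": 10},
    {"x": 0.001,"y": 0,"z": 0.1,"twist": 0,"gripper": 10},
    {"x": 0.001,"y": 0,"z": 0.1,"twist": 0,"gripper": 10},
    {"x": 0.001,"y": 0,"z": 0.1,"twist": 0,"gripper": 10},
    {"x": 0.001,"y": 0,"z": 0.1,"twist": 0,"gripper": 10},
    {"x": 0.001,"y": 0,"z": 0.1,"twist": 0,"gripper": 10},
    {"x": 0.001,"y": 0,"z": 0.1,"twist": 0,"gripper": 10},
    {"x": 0.001,"y": 0,"z": 0.1,"twist": 0,"gripper": 10},
    {"x": 0.001,"y": 0,"z": 0.1,"twist": 0,"gripper": 10}
  ],
  "force": 20
}}

```text
time_s: 19.77
tool_pos: [0.3702, 0.1654, 0.2593]
tool_rot: [0.734, 0.679, 0.002, 0.003]
contact_force: [-1.9, 0.5, 5.9]
grip_width: 0.0149
```

```bash
python3 - <<'E'
from h import *
from cell import telemetry
s=telemetry.read_state();plan(s['tool_pos'],85.7)
R=Ro.from_quat(s['tool_rot']).as_matrix()
r=s['tool_pos']-(NEST+U*.1);print('u',r@U)
u=r@U;a0=np.arccos(-u/.20548)-.0682;print('a0',a0)
off=s['tool_pos']-bar(a0,-.032);print('off',off)
for a in np.linspace(a0,0,16)[1:]: print(round(a,3),(R.T@(bar(a)-bar(a0))).round(4))
E
```

```text
t 19.77 pos [0.3702 0.1654 0.2593] yaw 85.59 tilt 0.42 F [-1.95  0.51  5.9 ] w 0.0149 j [ 0.36 -0.28  2.12 -0.01  1.3   0.44]
SHIFT [0. 0. 0.] TWIST -0.11
u 0.07174312639968297
a0 1.8592590714902781
off [ 1.95117923e-05  3.05048469e-04 -7.29513103e-03]
1.735 [ 0.      0.0244 -0.0072]
1.611 [ 0.0001  0.0495 -0.0114]
1.487 [ 0.0001  0.075  -0.0124]
1.363 [ 0.0002  0.1003 -0.0102]
1.24 [ 0.0002  0.1252 -0.005 ]
1.116 [0.0003 0.1493 0.0033]
0.992 [0.0004 0.1721 0.0145]
0.868 [0.0004 0.1934 0.0285]
0.744 [0.0005 0.2128 0.0449]
0.62 [0.0006 0.23   0.0637]
0.496 [0.0006 0.2448 0.0844]
0.372 [0.0007 0.2569 0.1068]
0.248 [0.0008 0.2661 0.1305]
0.124 [0.0009 0.2724 0.1552]
0.0 [0.0009 0.2755 0.1805]
```

The bar is pinched (15 mm). I'll swing the first half of the arc.

Emit:
{"method": "arm_command", "body": {
  "series": [
    {"x": 0,"y": 0.012,"z": -0.004,"twist": 0,"gripper": 10},
    {"x": 0,"y": 0.024,"z": -0.007,"twist": 0,"gripper": 10},
    {"x": 0,"y": 0.037,"z": -0.01,"twist": 0,"gripper": 10},
    {"x": 0,"y": 0.05,"z": -0.0115,"twist": 0,"gripper": 10},
    {"x": 0,"y": 0.075,"z": -0.0125,"twist": 0,"gripper": 10},
    {"x": 0,"y": 0.1,"z": -0.01,"twist": 0,"gripper": 10},
    {"x": 0,"y": 0.125,"z": -0.005,"twist": 0,"gripper": 10},
    {"x": 0,"y": 0.149,"z": 0.003,"twist": 0,"gripper": 10},
    {"x": 0,"y": 0.149,"z": 0.003,"twist": 0,"gripper": 10}
  ]
}}

```text
time_s: 20.9
tool_pos: [0.5214, 0.1535, 0.2565]
tool_rot: [0.734, 0.679, 0.002, 0.004]
contact_force: [1.7, 0.1, 1.8]
grip_width: 0.0151
```

```bash
python3 - <<'E'
from h import *
from cell import telemetry
s=telemetry.read_state();plan(s['tool_pos'],85.7)
R=Ro.from_quat(s['tool_rot']).as_matrix()
u=(s['tool_pos']-(NEST+U*.1))@U;a0=np.arccos(-u/.20548)-.0682;print('a0',a0)
print('off',s['tool_pos']-bar(a0,-.032))
for a in np.linspace(a0,0,10)[1:]: print(round(a,3),(R.T@(bar(a)-bar(a0))).round(4))
snap('scene','pics/s11');d=load('pics/s11.npz');cv2.imwrite('pics/s11c.png',cv2.resize(d['color'][40:280,320:500,::-1],None,fx=2.4,fy=2.4))
E
```

```text
t 20.9 pos [0.5214 0.1535 0.2565] yaw 85.53 tilt 0.53 F [1.72 0.15 1.76] w 0.0151 j [ 0.24  0.    1.87 -0.01  1.26  0.32]
SHIFT [0. 0. 0.] TWIST -0.17
a0 1.1030360690008063
off [-1.63690900e-05 -1.97408993e-04 -6.78932099e-03]
0.98 [0.0001 0.0224 0.0114]
0.858 [0.0002 0.0433 0.0254]
0.735 [0.0003 0.0623 0.0419]
0.613 [0.0004 0.0792 0.0606]
0.49 [0.0005 0.0936 0.0813]
0.368 [0.0005 0.1054 0.1035]
0.245 [0.0006 0.1144 0.127 ]
0.123 [0.0007 0.1205 0.1514]
0.0 [0.0008 0.1235 0.1764]
```

View pics/s11c.png

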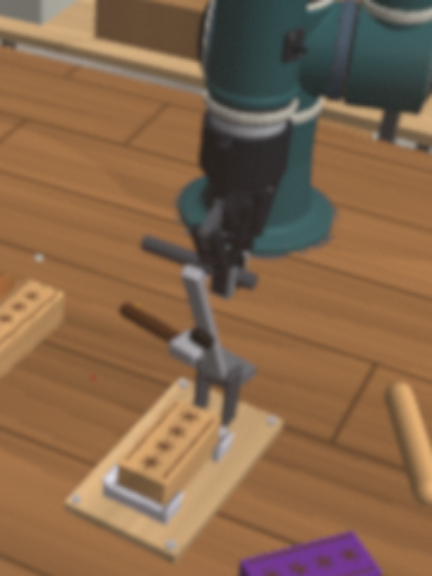

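The clamp follows, with the bar in the grip. I'll do the second half.

Emit:
{"method": "arm_command", "body": {
  "series": [
    {"x": 0,"y": 0.012,"z": 0.0055,"twist": 0,"gripper": 10},
    {"x": 0,"y": 0.0225,"z": 0.0115,"twist": 0,"gripper": 10},
    {"x": 0,"y": 0.0435,"z": 0.0255,"twist": 0,"gripper": 10},
    {"x": 0,"y": 0.0625,"z": 0.042,"twist": 0,"gripper": 10},
    {"x": 0,"y": 0.079,"z": 0.0605,"twist": 0,"gripper": 10},
    {"x": 0,"y": 0.0935,"z": 0.0815,"twist": 0,"gripper": 10},
    {"x": 0,"y": 0.1055,"z": 0.1035,"twist": 0,"gripper": 10},
    {"x": 0,"y": 0.1145,"z": 0.127,"twist": 0,"gripper": 10},
    {"x": 0,"y": 0.1205,"z": 0.1515,"twist": 0,"gripper": 10},
    {"x": 0,"y": 0.123,"z": 0.168,"twist": 0,"gripper": 10},
    {"x": 0,"y": 0.1235,"z": 0.1765,"twist": 0,"gripper": 10},
    {"x": 0,"y": 0.1235,"z": 0.1775,"twist": 0,"gripper": 10},
    {"x": 0,"y": 0.1235,"z": 0.1775,"twist": 0,"gripper": 10}
  ]
}}

```text
time_s: 22.58
tool_pos: [0.6476, 0.1436, 0.0806]
tool_rot: [0.734, 0.679, 0.004, 0.006]
contact_force: [6.5, 0.4, -0.9]
grip_width: 0.0153
```

```bash
python3 - <<'E'
from h import *
from cell import telemetry
s=telemetry.read_state();plan(s['tool_pos'],85.7)
z=s['tool_pos'][2]+.007-.074;print('a from z',np.arcsin(z/.20548)-.0682)
snap('scene','pics/s12');d=load('pics/s12.npz');cv2.imwrite('pics/s12c.png',cv2.resize(d['color'][40:280,320:500,::-1],None,fx=2.4,fy=2.4))
E
```

```text
t 22.57 pos [0.6476 0.1436 0.0806] yaw 85.56 tilt 0.79 F [ 6.51  0.45 -0.87] w 0.0153 j [ 0.18  0.37  1.78 -0.01  0.98  0.26]
SHIFT [0. 0. 0.] TWIST -0.14
a from z -0.002066226729411938
```

View pics/s12c.png

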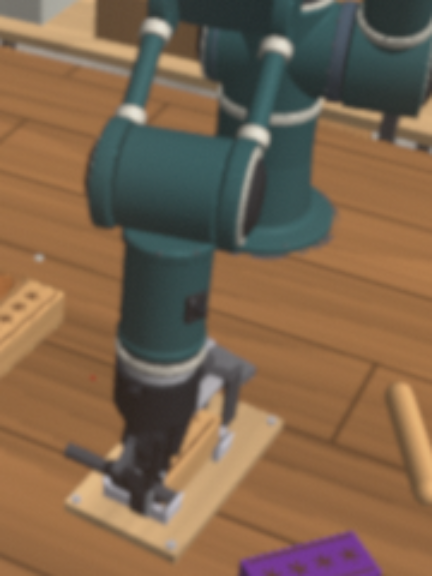

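Emit:
{"method": "arm_command", "body": {
  "series": [
    {"x": 0,"y": -0.001,"z": 0.002,"twist": 0,"gripper": 10},
    {"x": 0,"y": -0.001,"z": 0.004,"twist": 0,"gripper": 10},
    {"x": 0,"y": -0.001,"z": 0.004,"twist": 0,"gripper": 10}
  ]
}}

```text
time_s: 23.0
tool_pos: [0.648, 0.1436, 0.0768]
tool_rot: [0.734, 0.679, 0.005, 0.007]
contact_force: [5.9, 0.7, 0.2]
grip_width: 0.0151
```

Emit:
{"method": "arm_command", "body": {
  "series": [
    {"x": 0,"y": -0.001,"z": 0.002,"twist": 0,"gripper": 10},
    {"x": 0,"y": -0.001,"z": 0.004,"twist": 0,"gripper": 10},
    {"x": 0,"y": -0.001,"z": 0.004,"twist": 0,"gripper": 10}
  ]
}}

```text
time_s: 23.38
tool_pos: [0.6483, 0.1436, 0.0734]
tool_rot: [0.734, 0.679, 0.006, 0.007]
contact_force: [5.4, -0.5, 3.3]
grip_width: 0.0152
```

```bash
python3 - <<'E'
from h import *
d=snap('scene','pics/s13');im=cv2.resize(d['color'][170:270,340:440,::-1],None,fx=6,fy=6,interpolation=cv2.INTER_CUBIC)
for a,c in((0,(0,255,0)),(.05,(0,0,255))):
    for o in(-.058,0,.058):
        q=(proj(d,bar(a,o))[0]-[340,170]+.5)*6;cv2.circle(im,tuple(int(v) for v in q),4,c,-1)
cv2.imwrite('pics/s13c.png',im)
E
```

```text
(no output)
```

View pics/s13c.png

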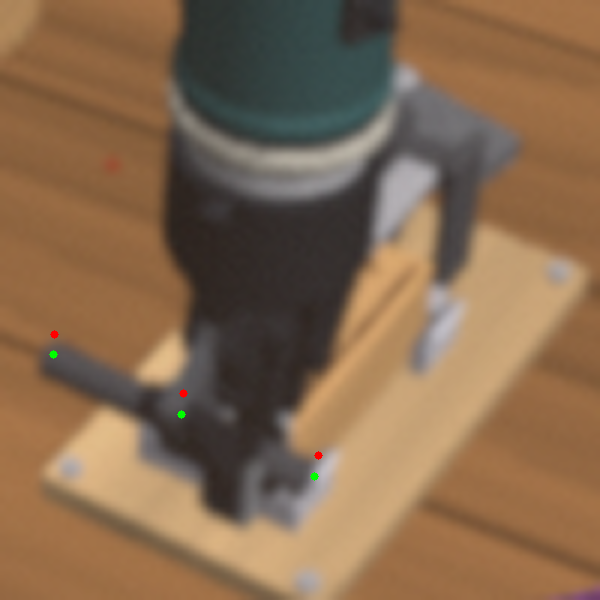

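The bar now lies at the a=0 marks or just below. The last pushes only slid the pads along the bar. I'll unload, open partly, rise and inspect.

Emit:
{"method": "arm_command", "body": {
  "series": [
    {"x": 0,"y": 0,"z": 0,"twist": 0,"gripper": 10},
    {"x": 0,"y": 0,"z": 0,"twist": 0,"gripper": 50},
    {"x": 0,"y": 0,"z": 0,"twist": 0,"gripper": 50},
    {"x": 0,"y": 0,"z": 0,"twist": 0,"gripper": 50},
    {"x": 0,"y": 0,"z": 0,"twist": 0,"gripper": 50},
    {"x": 0,"y": 0,"z": -0.02,"twist": 0,"gripper": 50},
    {"x": 0,"y": 0,"z": -0.06,"twist": 0,"gripper": 50},
    {"x": 0,"y": 0,"z": -0.12,"twist": 0,"gripper": 50},
    {"x": 0,"y": 0.01,"z": -0.18,"twist": 0,"gripper": 100},
    {"x": 0,"y": 0.01,"z": -0.22,"twist": 0,"gripper": 100},
    {"x": 0,"y": 0.01,"z": -0.22,"twist": 0,"gripper": 100},
    {"x": 0,"y": 0.01,"z": -0.22,"twist": 0,"gripper": 100}
  ]
}}

```text
time_s: 24.92
tool_pos: [0.6537, 0.1433, 0.2943]
tool_rot: [0.734, 0.679, 0.007, 0.008]
contact_force: [-0.1, 0.8, -0.0]
grip_width: 0.0855
```

```bash
python3 - <<'E'
from h import *
plan([.65,.14,.3],85.7)
d=snap('scene','pics/s14');im=cv2.resize(d['color'][150:280,330:450,::-1],None,fx=4.5,fy=4.5,interpolation=cv2.INTER_CUBIC)
for a,c in((0,(0,255,0)),(.05,(0,0,255))):
    for o in(-.058,.058):
        q=(proj(d,bar(a,o))[0]-[330,150]+.5)*4.5;cv2.circle(im,tuple(int(v) for v in q),3,c,-1)
cv2.imwrite('pics/s14c.png',im)
w=wrist('pics/w14'); snap('top','pics/t14')
E
```

```text
t 24.93 pos [0.6537 0.1433 0.2943] yaw 85.57 tilt 1.16 F [-0.09  0.83 -0.01] w 0.0855 j [ 0.18  0.21  1.57 -0.01  1.34  0.26]
SHIFT [-0.0036 -0.0033 -0.0057] TWIST -0.13
```

View pics/s14c.png

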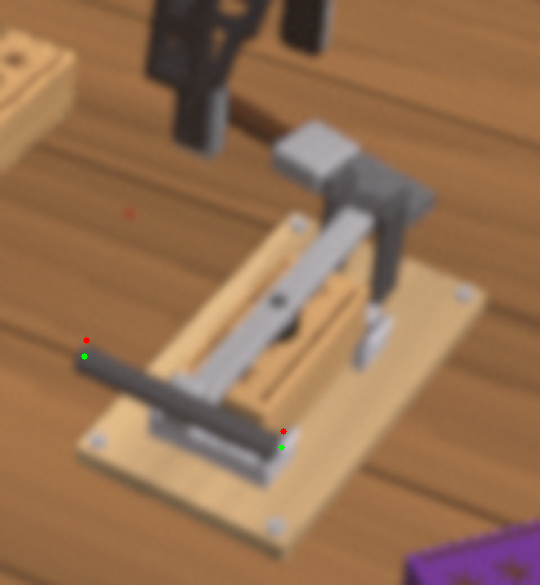

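View pics/w14.png

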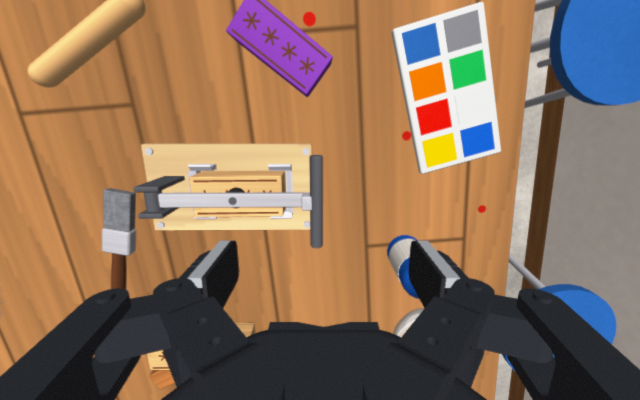

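The clamp lies at the a=0 marks, clearly below the 0.05 marks, and the block sits under it. As a firm check I'll touch the bar's top with shut fingers. At a=0, contact should come at a TCP height of about 0.107.

```bash
python3 -c "
from h import *
plan([.646,.144,.125],85.7)"
```

```text
t 25.07 pos [0.6529 0.1431 0.2915] yaw 85.57 tilt 0.93 F [-1.05 -0.28  1.08] w 0.0851 j [ 0.18  0.22  1.57 -0.01  1.34  0.26]
SHIFT [ 0.0006 -0.0096  0.1664] TWIST -0.13
```

Emit:
{"method": "arm_command", "body": {
  "series": [
    {"x": 0.001,"y": -0.01,"z": 0.0,"twist": 0,"gripper": 0},
    {"x": 0.001,"y": -0.01,"z": 0.0,"twist": 0,"gripper": 0},
    {"x": 0.001,"y": -0.01,"z": 0.03,"twist": 0,"gripper": 0},
    {"x": 0.001,"y": -0.01,"z": 0.08,"twist": 0,"gripper": 0},
    {"x": 0.001,"y": -0.01,"z": 0.12,"twist": 0,"gripper": 0},
    {"x": 0.001,"y": -0.01,"z": 0.15,"twist": 0,"gripper": 0},
    {"x": 0.001,"y": -0.01,"z": 0.165,"twist": 0,"gripper": 0},
    {"x": 0.001,"y": -0.01,"z": 0.171,"twist": 0,"gripper": 0},
    {"x": 0.001,"y": -0.01,"z": 0.177,"twist": 0,"gripper": 0},
    {"x": 0.001,"y": -0.01,"z": 0.177,"twist": 0,"gripper": 0}
  ]
}}

```text
time_s: 26.32
tool_pos: [0.6463, 0.1445, 0.1152]
tool_rot: [0.734, 0.679, 0.005, 0.007]
contact_force: [0.4, 0.1, -0.3]
grip_width: -0.0001
```

Emit:
{"method": "arm_command", "body": {
  "series": [
    {"x": 0,"y": 0,"z": 0.002,"twist": 0,"gripper": 0},
    {"x": 0,"y": 0,"z": 0.004,"twist": 0,"gripper": 0},
    {"x": 0,"y": 0,"z": 0.006,"twist": 0,"gripper": 0},
    {"x": 0,"y": 0,"z": 0.008,"twist": 0,"gripper": 0},
    {"x": 0,"y": 0,"z": 0.008,"twist": 0,"gripper": 0}
  ]
}}

```text
time_s: 26.95
tool_pos: [0.6465, 0.1445, 0.1071]
tool_rot: [0.734, 0.679, 0.005, 0.007]
contact_force: [0.8, 0.5, 0.3]
grip_width: -0.0
```

Emit:
{"method": "arm_command", "body": {
  "series": [
    {"x": 0,"y": 0,"z": 0.002,"twist": 0,"gripper": 0},
    {"x": 0,"y": 0,"z": 0.003,"twist": 0,"gripper": 0},
    {"x": 0,"y": 0,"z": 0.003,"twist": 0,"gripper": 0}
  ]
}}

```text
time_s: 27.32
tool_pos: [0.6467, 0.1445, 0.1067]
tool_rot: [0.734, 0.679, 0.006, 0.007]
contact_force: [-5.5, -0.9, 12.4]
grip_width: 0.0005
```

It stopped hard at 0.1067 with 12 N, so the clamp is at 0. I'll withdraw and take a last look.

Emit:
{"method": "arm_command", "body": {
  "series": [
    {"x": 0,"y": 0,"z": -0.01,"twist": 0,"gripper": 0},
    {"x": 0,"y": 0,"z": -0.06,"twist": 0,"gripper": 0},
    {"x": 0,"y": 0,"z": -0.12,"twist": 0,"gripper": 0},
    {"x": 0,"y": 0,"z": -0.18,"twist": 0,"gripper": 0},
    {"x": 0,"y": 0,"z": -0.2,"twist": 0,"gripper": 0},
    {"x": 0,"y": 0,"z": -0.2,"twist": 0,"gripper": 0},
    {"x": 0,"y": 0,"z": -0.2,"twist": 0,"gripper": 0}
  ]
}}

```text
time_s: 28.2
tool_pos: [0.642, 0.1448, 0.3037]
tool_rot: [0.734, 0.679, 0.004, 0.006]
contact_force: [0.1, 0.7, -0.4]
grip_width: -0.0002
```

```bash
python3 - <<'E'
from h import *
plan([.65,.14,.3],85.7)
d=snap('scene','pics/s15')
E
```

```text
t 28.2 pos [0.642  0.1448 0.3037] yaw 85.58 tilt 0.79 F [ 0.11  0.69 -0.37] w -0.0002 j [ 0.19  0.19  1.58 -0.01  1.36  0.27]
SHIFT [-0.0042  0.0083  0.0038] TWIST -0.12
```

View pics/s15.png

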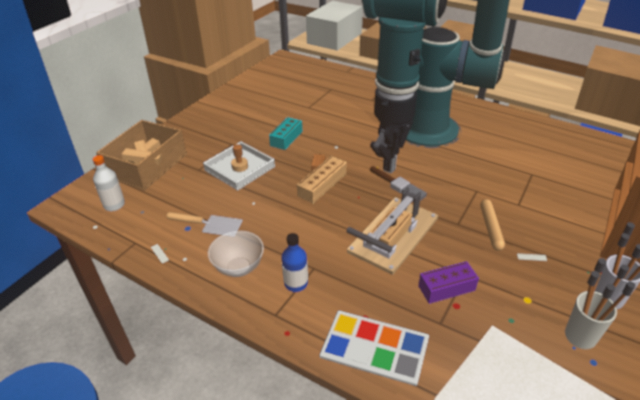

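The stamp stands in the tray at (240,157). The block is under the closed clamp at (395,230), everything else is where it was, and the hand is clear.

```bash
python3 -c "
from cell import job
print(job.job_done())"
```

```text
the job is handed in; nothing more can be done
None
```

I moved the round stamp from the jig to the tray and pressed the shorter block into the nest until it stopped. I then swung the clamp fully down, let go and handed the job in at 28 s; no verdict was given.

- **Stamp:** it met the tray floor at 13 N, and the last picture shows it upright near the tray's centre.
- **Block:** it went down against a steady 5–6 N, a little under the 8 N expected. It then stopped dead, with the tool at z = 0.0380 m at both 11 N and 20.8 N. That is the predicted home height.
- **Clamp:** while pinching the bar, extra pushes moved the tool about 7 mm at only 0–3 N. The clamp was either not quite closed at that point or the pads slid on the bar, so that check was unclear. I then pressed the bar from above with shut fingers: it stopped hard at 0.1067 m with 12 N, against 0.107 m predicted for fully closed. The picture agrees.
- **Other things:** the final picture shows the longer block and the other objects where they were, and the hand touching nothing.

One move call was refused early on for missing twist values and was resent. It had no effect on the scene.

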